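# Seat the burr in the coffee grinder

### The job

The coffee grinder has been cleaned: put its burr insert back. Lower it into the round throat, turn it under light pressure until its slot finds the key down inside and it drops fully home with the flange flat on the rim, then turn it clockwise (seen from above) until its fin lines up with the two marks on the grinder, and let go. Press only lightly and do not force it past the marks - hard pressing drags the key round before the burr has dropped - and leave the canister, mug and spoon where they are.

Things in the scene. Friction and masses are not known exactly. Their poses are not given: they have to be found in the camera images.
- grinder: Coffee grinder, fixed: aluminium box 150 x 120 x 78 mm (x by y by height), a round dark steel collar (diameter 78 mm at its foot, 72 mm above) in the middle of its top. Origin: centre of its underside. x runs from its front (drawer and knob, robot side) to its back; two small black rib marks on the box's top, before and behind the collar, lie along x.
- throat (a point): Centre of the collar's flat top rim, 108 mm above the table; axes of the grinder, z up. From here the round throat goes down: 46.4 mm in diameter, 26 mm deep, its mouth funnelled to 54 mm over the top 4 mm. At its bottom is a ring that turns about the throat's axis, with a raised straight black key across it: 39 mm long, 8 mm wide, 10 mm high.
- key_middle (a point): Middle of the key's top, 16 mm below the rim. Axes of the grinder, NOT of the key: the key starts 0.35 to 1.75 rad anticlockwise (from above) of grinder x, the exact angle unknown. Its ring holds by 0.12 N m of friction, so a burr pressed on top with over about 20 N can drag it. Clockwise it turns to a stop in line with the marks; the slot has almost 0.1 rad of play on the key each way, so a fin turned into line stops just short of it.
- burr_grip (a point): Where to grip the burr insert: on its axis in the fin, 50 mm above its underside. The fin is upright, grey plastic, 44 mm long (along this x), 12 mm thick (along y), and reaches from 27 to 63 mm above the underside. The burr is loose, 0.14 to 0.28 kg, and starts standing upright on the table; z up. Half a turn gives the same shape.
- burr_flange (a point): Centre of the underside of the burr's steel flange (60 mm in diameter, 3 mm thick), 24 mm above the burr's underside, axes as burr_grip. Under it a drum 44 mm in diameter, 14 mm high, then two feet 10 mm high with a slot 11 mm wide between them along x. Home, this point is at the throat point; while the feet stand on the key it is 8 mm higher.
- canister_coffee: Bystander: light grey canister with a wooden lid, 102 mm in diameter, 150 mm high, loose; origin at the centre of its underside.
- mug_coffee: Bystander: striped mug, 84 x 117 x 95 mm, loose; origin at its underside.
- spoon: Bystander: steel spoon, 188 mm long along its x, 39 mm wide, 16 mm high, lying loose on the table; origin at its underside.

How it is judged:
By the outcome, as a careful person would: the job done as asked, in the order asked, and still so for the second after the job is handed in, with the robot touching nothing.
It also fails if it takes over 58 s, if anything falls off the work surface, if the arm or the gripper's body presses on something with over 40 N, if the wrist force passes 120 N, or if a joint passes its speed limit or range.

### The arm

A 7-joint arm with a two-finger parallel gripper is mounted at the origin on a cart in front of the work surface, level with it; the furniture and walls round the work are solid. World frame = base frame: x ahead of the robot, y to its left, z up, the work surface at z = 0. Lengths are in mm, angles in degrees, forces in N, time in s.
With the tool pointing down it reaches from about 400 to 925 mm from the base axis. Payload 5.6 kg.
Tool frame: the origin (TCP) lies at the very end of the fingers, on their centre line; the grasp point (between the pads) lies 19 mm behind it; z points along the fingers, y is the line along which they close (so a half turn about z gives the same grasp; the last joint's range is limited). The gripper opens to 85 mm and grips with 20 to 120 N. Pads are 22 mm wide; open, the fingers measure 114 mm over their backs; the gripper's body (76 mm by 85 mm) begins 54 mm behind the grasp point. The pads swing forward as they close: fully open they stand 13 mm farther back than shut.
Start: joints at [-66.119, 26.786, -0.665, 91.828, 0.344, 61.387, -3.226], TCP at [288.489, 582.48, 231.29] pointing down, gripper open.
Joint ranges: [-144.91, 144.91], [-17.63, 115.5], [-89.93, 88.59], [15.96, 139.68], [-74.01, 254.01], [8.47, 105.57], [-167.45, 167.45]. Speed limits (degrees/s): [147.25, 147.25, 180, 180, 180, 180, 180].

### API

Orientations are given as [roll, pitch, yaw] about the fixed x, y, z axes, in that order (R = Rz(yaw) Ry(pitch) Rx(roll)).
In Python, from bench import manip, imaging gives the robot as it stands.
- The arm moves only by the tool jog_arm, never from a script. Its argument "motion" is one flat list of numbers, 5 for each row, row after row: the opening, from 0 (shut) to 1 (fully open), then the shift along the tool's x, y, z in m, then the turn about the tool's z in rad. In form: [gripper, tx, ty, tz, twist, gripper, tx, ty, tz, twist, ...]. A call has 1 to 5 rows; each row is the pose to reach, as a shift and turn from the pose commanded when the call began, along the tool's axes at that moment; what a row does not reach only later rows make up. A row lasts 1/8 s, in which the tool goes at most 62.5 mm and 10.7 degrees, less where a joint would pass 70% of its speed; a pose out of reach is approached as far as the arm can. A call with a gripper value outside its range is refused whole. The fingers move at their own pace and stop on an object; "force" is the grip in N (left out, the last holds). Time passes only in rows, so rows that repeat a pose let the fingers close. It gives the time, the measured TCP pose, the force, the opening and the grip force at its end, in the units of the state.
- manip.sense(): the state, without advancing time (a new reading comes with each control period).
- imaging.get_image(name): name is "scene" or "top" or "wrist"; returns a dict with "color" (384x512x3 uint8, red, green, blue), "depth" (384x512 float32, mm along the optical axis (not along the pixel's ray), 0 where there is no reading), "fov_y" (degrees; the focal length in pixels is half the picture's height over the tangent of half this angle, whatever the lens; pixels are square), "cx", "cy" (the principal point, pixels), "position" and "rotation" of the camera in the world. Camera axes: x right, y down, z forward; pixel columns grow to the right and rows downward; lengths in mm; the calibration is good to about 2 mm. A picture is of the moment at which its call begins.
- manip.finish_job(): hands the job in; it is judged then, once.
Trained networks look in the newest picture that a camera, given by its name, has taken for a name from the list of things; names that differ only in an ending like _2 or _b are one class to them, and where a whole thing is asked for, a point or a joint stands for the part that bears it (a point fixed in the world has none). Each returns a list of dicts, best first, with "score" (0 to 1); they miss things now and then, are a little off and sometimes report something else, mostly with a low value. They report only what shows in the picture. A call takes as long as a camera call.
- imaging.boxes_of(camera, query): "xy" ([column, row] in pixels, amid what is visible of it).
The state is a dict: "clock": time; "joint_positions": joint angles; "qvel": joint speeds; "joint_torque": joint torques, N m; "tcp_pos": TCP position; "tcp_rot": TCP orientation; "wrist_force": force on the tool from outside, world axes, zero at the start; "wrist_torque": the same for the moment, N m; "gripper_width": finger opening in mm; "gripper_force": force on a finger pad.
Only numpy, scipy, OpenCV 4.12 (cv2) and the standard library are available. Lean on these libraries where they do the work, as an engineer would, in place of code of your own. Each camera call takes 0.05 s, during which the arm holds its last target. There are 200 camera calls.

## Working session

There is one attempt and no reset: what is moved stays moved. The work goes in short steps, Python scripts to look and compute and a tool call to move; the robot and the scene stay as the last step left them, time stands still between calls to the robot, and variables do not carry over. Pictures are saved under pics/ and viewed, at most 10 in all, crops included, and the job is handed in when it is done.

Besides the shell and the picture viewer there is one more tool, called after "Call:" by a JSON object that holds its "method" and its "body". jog_arm: Moves the arm, as the interface text tells. Its arguments: {"type":"object","properties":{"motion":{"type":"array"},"force":{"type":"number"}},"required":["motion"]}

```bash
mkdir -p pics; cat > h.py <<'E'
from bench import manip, imaging
import numpy as np, cv2
def get(n): return imaging.get_image(n)
def px2w(im,u,v,z=None):
    f=im["color"].shape[0]/2/np.tan(np.radians(im["fov_y"])/2)
    ray=np.array([(u-im["cx"])/f,(v-im["cy"])/f,1.0]);R=np.array(im["rotation"]);p=np.array(im["position"])
    if z is None: return p+R@(ray*im["depth"][int(round(v)),int(round(u))])
    d=R@ray; return p+d*(z-p[2])/d[2]
def cloud(im):
    h,w=im["depth"].shape;f=h/2/np.tan(np.radians(im["fov_y"])/2)
    u,v=np.meshgrid(np.arange(w),np.arange(h));d=im["depth"]
    P=np.stack([(u-im["cx"])/f*d,(v-im["cy"])/f*d,d],-1)@np.array(im["rotation"]).T+np.array(im["position"])
    P[d==0]=np.nan; return P
def save(im,n): cv2.imwrite("pics/"+n+".png",im["color"][:,:,::-1])
E
python3 - <<'E'
from h import *
s=manip.sense(); print({k:np.round(v,2) for k,v in s.items()})
a=[]
for c in ("scene","top"):
    im=get(c); a.append(im["color"]); print(c,np.round(im["position"]),im["fov_y"],im["rotation"])
    for q in ("grinder","throat","burr_grip","burr_flange","canister_coffee","mug_coffee","spoon"):
        for b in imaging.boxes_of(c,q)[:2]:
            u,v=b["xy"]; print(c,q,round(b["score"],2),np.round(b["xy"]),np.round(px2w(im,u,v)))
cv2.imwrite("pics/a.png",cv2.resize(np.vstack(a)[:,:,::-1],(400,600)) if 0 else a[1][:,:,::-1])
cv2.imwrite("pics/b.png",a[0][:,:,::-1])
E
```

```text
{'clock': np.float64(0.0), 'joint_positions': array([-66.12,  26.84,  -0.66,  91.88,   0.35,  61.39,  -3.23]), 'qvel': array([ 0.1 , -0.01,  0.07, -0.12,  0.02,  0.01, -0.05]), 'joint_torque': array([-0.000e+00, -5.324e+01,  2.000e-02, -2.513e+01,  1.000e-02,
        1.000e-02,  0.000e+00]), 'tcp_pos': array([288.26, 581.96, 230.3 ]), 'tcp_rot': array([-1.7990e+02,  1.0000e-02,  1.5366e+02]), 'wrist_force': array([0.52, 0.33, 0.14]), 'wrist_torque': array([ 0.02,  0.02, -0.01]), 'gripper_force': np.float64(0.0), 'gripper_width': np.float64(85.59)}
scene [-326.  652.  666.] 49.241694258070495 [-116.08731028    0.71498369 -126.8797159 ]
scene grinder 0.86 [227. 225.] [-135355. -134377. -134364.]
scene throat 0.74 [227. 225.] [-135512. -134534. -134521.]
scene throat 0.72 [311. 214.] [-181882. -180903. -180890.]
scene burr_grip 0.87 [312. 213.] [-181962. -180984. -180971.]
scene burr_flange 0.74 [228. 226.] [-136037. -135059. -135045.]
scene burr_flange 0.73 [313. 216.] [-182282. -181303. -181290.]
scene canister_coffee 0.98 [243. 176.] [-173231. -172253. -172240.]
scene mug_coffee 0.82 [352. 189.] [-212568. -211589. -211576.]
scene spoon 0.75 [147. 282.] [-101536. -100558. -100544.]
top [ 336.   -8. 1339.] 54.992287714898865 [-1.67506437e+02  1.44594755e-01 -9.34446432e+01]
top grinder 0.82 [224. 216.] [-99455. -99799. -98452.]
top throat 0.75 [223. 215.] [-99380. -99724. -98376.]
top burr_grip 0.59 [299. 232.] [-147852. -148196. -146849.]
top burr_flange 0.53 [297. 234.] [-142356. -142700. -141353.]
top canister_coffee 0.73 [276. 151.] [-129810. -130153. -128806.]
top mug_coffee 0.63 [362. 224.] [-183569. -183913. -182565.]
top spoon 0.59 [144. 229.] [-56460. -56803. -55456.]
```

Rotation is roll/pitch/yaw; convert it.

```bash
sed -i 's/^def get(n).*/from scipy.spatial.transform import Rotation as Ro\ndef get(n):\n    im=imaging.get_image(n); im["rotation"]=Ro.from_euler("xyz",im["rotation"],degrees=True).as_matrix(); return im/' h.py
python3 - <<'E'
from h import *
for c in ("scene","top"):
    im=get(c)
    for q in ("grinder","throat","burr_grip","canister_coffee","mug_coffee","spoon"):
        for b in imaging.boxes_of(c,q)[:2]:
            u,v=b["xy"]; print(c,q,round(b["score"],2),np.round(b["xy"]),np.round(px2w(im,u,v)))
    np.save(c+"_P.npy",cloud(im)); np.save(c+"_C.npy",im["color"])
P=cloud(im)
# top cloud: fin candidates z 50..70, collar 100..115
cv2.imwrite("pics/top_crop.png",cv2.resize(im["color"][100:300,110:410,::-1],None,fx=2.6,fy=2.6,interpolation=cv2.INTER_CUBIC))
E
```

```text
scene grinder 0.64 [225. 228.] [500. 138.  75.]
scene throat 0.82 [229. 226.] [494. 129.  81.]
scene throat 0.18 [354. 188.] [ 470. -344.   60.]
scene burr_grip 0.65 [312. 214.] [ 460. -148.   35.]
scene canister_coffee 0.95 [244. 175.] [718. -79.  95.]
scene canister_coffee 0.29 [148. 281.] [509. 367.   2.]
scene mug_coffee 0.97 [352. 188.] [ 472. -341.   61.]
scene spoon 0.96 [148. 277.] [526. 360.   1.]
top grinder 0.69 [224. 216.] [539.  94.  78.]
top throat 0.76 [222. 215.] [542. 101.  83.]
top burr_grip 0.64 [297. 234.] [ 462. -153.   67.]
top canister_coffee 0.7 [277. 149.] [ 750. -102.  136.]
top mug_coffee 0.6 [361. 223.] [ 489. -385.   45.]
top spoon 0.68 [146. 234.] [501. 382.   9.]
```

View pics/b.png

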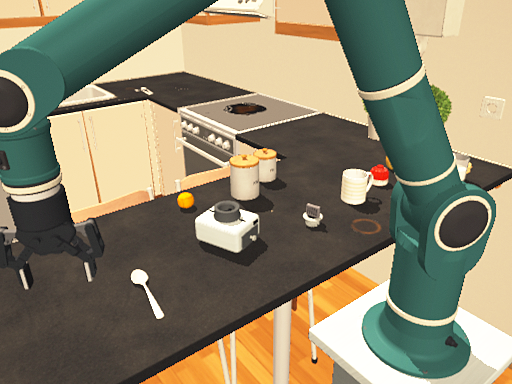

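View pics/top_crop.png

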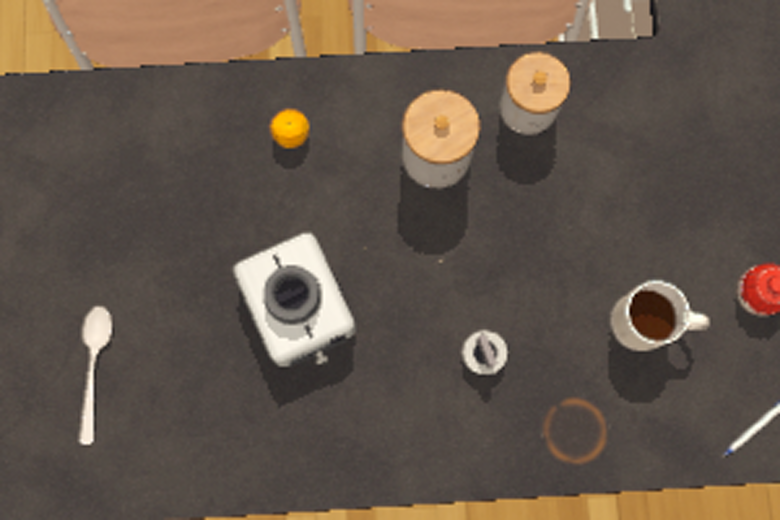

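The scene shows the grinder at (227,225) and the burr at (313,214). The top crop has the collar at about (292,295), the marks at (277,260) and (310,332), and the burr at (485,352), with its fin nearly along the image vertical.

```bash
python3 - <<'E'
from h import *
for c in ("top","scene"):
    P=np.load(c+"_P.npy");X,Y,Z=P[...,0],P[...,1],P[...,2]
    m=(abs(X-545)<60)&(abs(Y-100)<60)&(Z>101)&(Z<115)
    q=P[m]; (cx,cy),r=cv2.minEnclosingCircle(q[:,:2].astype(np.float32)); print(c,"collar",m.sum(),cx,cy,r,np.median(q[:,2]))
    m=(abs(X-462)<50)&(abs(Y+153)<50)&(Z>45)&(Z<75)
    q=P[m]; print("fin",m.sum(),q.mean(0),cv2.minAreaRect(q[:,:2].astype(np.float32)))
    m=(abs(X-462)<50)&(abs(Y+153)<50)&(Z>15)&(Z<75)
    q=P[m]; print("burr",m.sum(),cv2.minEnclosingCircle(q[:,:2].astype(np.float32)))
    m=(abs(X-545)<130)&(abs(Y-100)<130)&(Z>70)&(Z<84)
    q=P[m]; print("box",m.sum(),cv2.minAreaRect(q[:,:2].astype(np.float32)))
im=get("top")
a=px2w(im,110+277/2.6,100+260/2.6,79);b=px2w(im,110+310/2.6,100+332/2.6,79)
print(a,b,(a+b)/2,np.degrees(np.arctan2(*(a-b)[1::-1])))
print(px2w(im,110+292/2.6,100+292/2.6,108))
g=im["color"].astype(float).max(-1)
cr=np.clip(g[192:232,202:242]*3,0,255).astype(np.uint8); cr=np.clip(cr,0,255)
cr2=np.clip(im["color"][215:255,277:317],0,255).max(-1)
cv2.imwrite("pics/z.png",cv2.resize(np.hstack([cr,cr2]),None,fx=9,fy=9,interpolation=cv2.INTER_CUBIC))
E
```

```text
top collar 215 547.7954711914062 99.97167205810547 36.391204833984375 107.87580723305814
fin 52 [ 461.40478493 -153.48329449   62.0329055 ] ((461.4827575683594, -153.86907958984375), (43.29090118408203, 11.663650512695312), 16.77793312072754)
burr 220 ((462.3645324707031, -154.19219970703125), 29.502317428588867)
box 1035 ((546.5965576171875, 99.08509826660156), (150.8125, 117.99507904052734), 20.39138412475586)
scene collar 250 549.34326171875 104.01795959472656 38.68194580078125 108.73669777947401
fin 102 [ 460.13659945 -149.16614402   57.3369764 ] ((461.584716796875, -151.44256591796875), (44.99641799926758, 14.969159126281738), 20.21162223815918)
burr 281 ((460.7755432128906, -149.92892456054688), 30.70594596862793)
box 790 ((544.911376953125, 102.3357162475586), (151.85061645507812, 120.36316680908203), 20.251853942871094)
[595.87206102 118.21790417  79.        ] [496.5080767  78.3471543  79.       ] [546.19006886  98.28252923  79.        ] 21.863596402461525
[546.31262407  97.40441082 108.        ]
```

View pics/z.png

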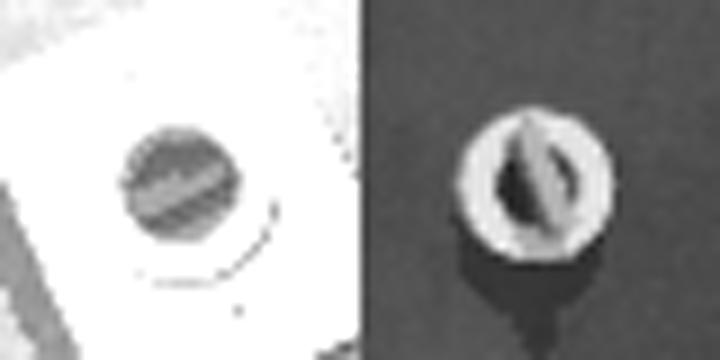

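Call:
{"method": "jog_arm", "body": {"motion": [1,-0.04,-0.035,0,0,1,-0.08,-0.07,0,0,1,-0.12,-0.105,0,0,1,-0.16,-0.14,0,0,1,-0.2,-0.175,0,0], "force": 40}}

```text
clock: 2.17
tcp_pos: [390.7, 335.3, 231.6]
tcp_rot: [180.0, 0.0, 153.7]
wrist_force: [1.4, -0.8, 0.2]
gripper_width: 85.4
gripper_force: 0.0
```

Call:
{"method": "jog_arm", "body": {"motion": [1,-0.04,-0.035,0,0,1,-0.08,-0.07,0,0,1,-0.12,-0.105,0,0,1,-0.16,-0.16,0,0,1,-0.19,-0.21,0,0]}}

```text
clock: 2.8
tcp_pos: [467.5, 63.8, 231.6]
tcp_rot: [180.0, 0.1, 153.7]
wrist_force: [1.2, 0.4, -0.1]
gripper_width: 85.2
gripper_force: 0.0
```

Call:
{"method": "jog_arm", "body": {"motion": [1,-0.024,-0.053,0.0,-0.15,1,-0.048,-0.106,0.02,-0.3,1,-0.072,-0.155,0.04,-0.45,1,-0.087,-0.187,0.06,-0.6,1,-0.0925,-0.197,0.08,-0.752]}}

```text
clock: 3.42
tcp_pos: [462.0, -155.0, 150.9]
tcp_rot: [-179.9, 0.0, -163.2]
wrist_force: [-0.4, 1.0, 0.7]
gripper_width: 85.3
gripper_force: 0.0
```

Call:
{"method": "jog_arm", "body": {"motion": [1,0,0,0,0,1,0,0,0,0]}}

```text
clock: 3.68
tcp_pos: [463.0, -151.2, 151.9]
tcp_rot: [-180.0, 0.1, -163.3]
wrist_force: [-0.2, -0.3, 0.5]
gripper_width: 85.2
gripper_force: 0.0
```

```bash
python3 - <<'E'
from h import *
im=get("wrist"); s=manip.sense(); print(s["tcp_pos"],s["tcp_rot"],im["position"],s["joint_positions"])
P=cloud(im);X,Y,Z=P[...,0],P[...,1],P[...,2]
near=(abs(X-462)<45)&(abs(Y+153)<45)
m=near&(Z>56)&(Z<70); q=P[m]; print("fin",m.sum(),q.mean(0),cv2.minAreaRect(q[:,:2].astype(np.float32)))
m=near&(Z>18)&(Z<34); q=P[m]; print("fl",m.sum(),cv2.minEnclosingCircle(q[:,:2].astype(np.float32)),np.median(q[:,2]))
save(im,"w1")
E
```

```text
[ 463.1810532  -151.03444387  152.14257147] [-1.79982910e+02  8.52778109e-02 -1.63285953e+02] [ 392.0504738  -173.75874071  294.23790858] [ -0.18538255  17.38544399  16.81634198 119.18860967  -7.15904974
  44.27000844 127.74964126]
fin 816 [ 460.69531714 -155.17826265   62.19854845] ((462.1589050292969, -154.82460021972656), (44.1922492980957, 12.755217552185059), 16.938121795654297)
fl 2528 ((462.2366638183594, -154.870361328125), 30.026803970336914) 27.09372827323068
```

View pics/w1.png

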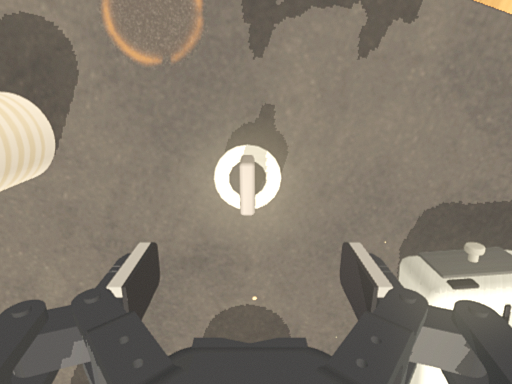

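Wrist view: the fin is at (248,183), centred between the fingers and aligned with the pads. Descending to grip.

Call:
{"method": "jog_arm", "body": {"motion": [1,0.002,-0.0035,0.035,0,1,0.002,-0.0035,0.07,0,1,0.002,-0.0035,0.1,0,1,0.002,-0.0035,0.119,0,0.4,0.002,-0.0035,0.119,0], "force": 60}}

```text
clock: 4.35
tcp_pos: [461.4, -154.7, 32.0]
tcp_rot: [179.9, -0.1, -163.2]
wrist_force: [0.4, 0.1, -0.6]
gripper_width: 69.9
gripper_force: 0.0
```

Call:
{"method": "jog_arm", "body": {"motion": [0,0,0,0,0,0,0,0,0,0,0,0,0,0,0,0,0,0,0,0,0,0,0,0,0]}}

```text
clock: 4.97
tcp_pos: [461.8, -155.7, 32.7]
tcp_rot: [180.0, 0.0, -163.3]
wrist_force: [-0.7, 1.8, 5.8]
gripper_width: 11.1
gripper_force: 62.4
```

Call:
{"method": "jog_arm", "body": {"motion": [0,0,0,-0.03,0,0,0,0,-0.08,0,0,0,0,-0.13,0,0,-0.02,0.02,-0.158,0,0,-0.054,0.0545,-0.158,0]}}

```text
clock: 5.6
tcp_pos: [498.8, -89.4, 192.8]
tcp_rot: [-179.9, 0.3, -163.5]
wrist_force: [1.6, 0.2, -2.8]
gripper_width: 11.1
gripper_force: 61.4
```

Call:
{"method": "jog_arm", "body": {"motion": [0,-0.04,0.04,0,0,0,-0.08,0.08,0,0,0,-0.12,0.12,0,0,0,-0.15,0.15,0,0,0,-0.17,0.165,0,0]}}

```text
clock: 6.22
tcp_pos: [612.7, 121.7, 189.2]
tcp_rot: [180.0, -0.1, -163.1]
wrist_force: [0.7, -0.2, -2.6]
gripper_width: 11.0
gripper_force: 61.1
```

Call:
{"method": "jog_arm", "body": {"motion": [0,0,0,0,0,0,0,0,0,0]}}

```text
clock: 6.48
tcp_pos: [612.0, 117.5, 189.5]
tcp_rot: [-180.0, -0.1, -163.3]
wrist_force: [0.5, -0.4, -2.2]
gripper_width: 11.1
gripper_force: 61.1
```

```bash
python3 - <<'E'
from h import *
im=get("wrist"); s=manip.sense(); print(s["tcp_pos"],s["tcp_rot"],s["gripper_width"],s["wrist_force"],im["position"])
P=cloud(im);X,Y,Z=P[...,0],P[...,1],P[...,2]
near=(abs(X-547)<45)&(abs(Y-99.5)<45)
m=near&(Z>105)&(Z<111); q=P[m]; print("rim",m.sum(),cv2.minEnclosingCircle(q[:,:2].astype(np.float32)),np.median(q[:,2]))
m=near&(np.hypot(X-547,Y-99.5)<22)&(Z>88)&(Z<95); q=P[m]
if m.sum()>20: print("key",m.sum(),q.mean(0),cv2.minAreaRect(q[:,:2].astype(np.float32)))
m=(abs(X-547)<110)&(abs(Y-99.5)<110)&(Z>75)&(Z<80.0); q=P[m]; print("box",m.sum(),cv2.minAreaRect(q[:,:2].astype(np.float32)))
save(im,"w2")
E
```

```text
[612.16704823 117.21524879 189.80357557] [-1.79961089e+02 -8.46617137e-02 -1.63365130e+02] 11.27213480757066 [ 0.64706442 -0.18736935 -2.20139349] [541.52027485  95.17512204 332.03241755]
rim 4710 ((548.1757202148438, 99.73958587646484), 36.00497055053711) 107.66310169035295
key 588 [547.61662079  99.71482972  91.80534772] ((539.46533203125, 95.92160034179688), (27.007186889648438, 38.7890739440918), 24.248292922973633)
box 15944 ((548.009521484375, 99.76066589355469), (142.61087036132812, 112.6952133178711), 21.30983543395996)
```

View pics/w2.png

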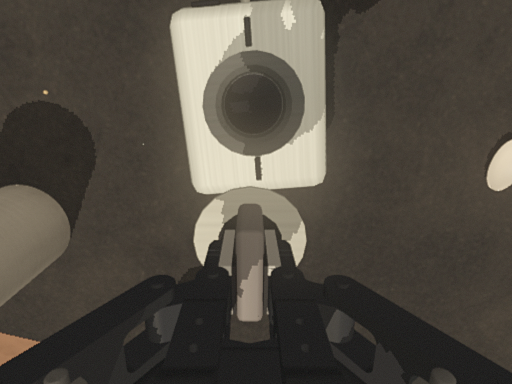

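The collar is at (254,103) with the marks at (248,30) and (258,168), and the burr is held with its flange centred near (250,240). Next, the key's angle from depth and the flange offset from the same picture.

```bash
python3 - <<'E'
from h import *
from scipy.optimize import least_squares
im=get("wrist"); s=manip.sense(); t=s["tcp_pos"]
P=cloud(im);X,Y,Z=P[...,0],P[...,1],P[...,2]
r=np.hypot(X-548,Y-99.7)
m=((r<18.5)&(Z>89.5)&(Z<95)); q=P[m][:,:2]
_,_,V=np.linalg.svd(q-q.mean(0)); print("key",m.sum(),q.mean(0),np.degrees(np.arctan2(V[0,1],V[0,0]))%180)
a=np.radians(np.arange(0,180,2)); d=q-[548,99.7]
sc=[(abs(-d[:,0]*np.sin(x)+d[:,1]*np.cos(x))<4).mean() for x in a]; i=np.argsort(sc)[-4:]; print(np.degrees(a[i]),np.array(sc)[i])
m2=(r<20)&(Z<87); print("bottom",m2.sum())
# marks: dark on box top
g=im["color"].max(-1); f=lambda m:P[m][:,:2].mean(0)
loc=(X-548)*np.cos(.365)+(Y-99.7)*np.sin(.365); lat=-(X-548)*np.sin(.365)+(Y-99.7)*np.cos(.365)
mk=(g<70)&(Z>74)&(Z<84)&(abs(lat)<9)&(abs(loc)>43)&(abs(loc)<68)
A,B=f(mk&(loc>0)),f(mk&(loc<0)); print("marks",(mk&(loc>0)).sum(),(mk&(loc<0)).sum(),A,B,(A+B)/2,np.degrees(np.arctan2(*(A-B)[::-1])))
fl=(np.hypot(X-t[0],Y-t[1])<40)&(Z>178)&(Z<192)
q=P[fl]; print(fl.sum(),np.median(q[:,2]))
c=cv2.findContours(fl.astype(np.uint8),0,1)[0]; c=np.vstack([k[:,0] for k in c]); e=P[c[:,1],c[:,0],:2]; 
e=e[np.hypot(*(e-t[:2]).T)>26]
o=least_squares(lambda p:np.hypot(e[:,0]-p[0],e[:,1]-p[1])-30,t[:2],loss="soft_l1",f_scale=.7).x; print("flange",o,"tcp",t)
print("fin",s["tcp_rot"])
E
```

```text
key 541 [548.12609344  99.74137071] 114.21641332378718
[118. 112. 116. 114.] [0.92236599 0.95748614 0.96672828 0.98336414]
bottom 1580
marks 0 4 [nan nan] [491.97459468  77.0790466 ] [nan nan] nan
4194 183.96217743954526
flange [613.0781963  116.32226629] tcp [612.26898153 117.21386338 190.03269707]
fin [-1.79968791e+02 -6.10034675e-02 -1.63373358e+02]<stdin>:12: RuntimeWarning: Mean of empty slice.
  ret = um.true_divide(
```

Call:
{"method": "jog_arm", "body": {"motion": [0,0.02,0.001,0,0.18,0,0.04,0.001,0,0.36,0,0.055,0.002,0,0.54,0,0.064,0.002,0,0.72,0,0.067,0.0023,0,0.9]}}

```text
clock: 7.2
tcp_pos: [547.1, 100.5, 190.7]
tcp_rot: [180.0, -0.0, 144.7]
wrist_force: [0.2, -0.2, -2.6]
gripper_width: 10.8
gripper_force: 61.2
```

Call:
{"method": "jog_arm", "body": {"motion": [0,0,0,0,0.18,0,0,0,0,0.36,0,0,0,0,0.538,0,0,0,0,0.538,0,0,0,0,0.538]}}

```text
clock: 7.82
tcp_pos: [547.9, 101.4, 190.5]
tcp_rot: [180.0, -0.0, 114.5]
wrist_force: [0.3, 0.6, -2.6]
gripper_width: 11.1
gripper_force: 61.2
```

```bash
python3 - <<'E'
from h import *
s=manip.sense(); t=np.array(s["tcp_pos"]); print(t,s["tcp_rot"],s["joint_positions"],s["wrist_force"])
y=np.radians(s["tcp_rot"][2]); d=np.array([547.4,100.3])-t[:2]
print("tx,ty",d@[np.cos(y),np.sin(y)], d@[np.sin(y),-np.cos(y)],"yaw err",114.2-s["tcp_rot"][2])
im=get("wrist"); P=cloud(im);X,Y,Z=P[...,0],P[...,1],P[...,2]
fl=(np.hypot(X-t[0],Y-t[1])<40)&(Z>178)&(Z<192); print(fl.sum(),cv2.minEnclosingCircle(P[fl][:,:2].astype(np.float32)))
m=(np.hypot(X-548,Y-100)<45)&(Z>105)&(Z<111); q=P[m];print(m.sum(),cv2.minEnclosingCircle(q[:,:2].astype(np.float32)))
E
```

```text
[547.86659433 101.38708928 190.46449534] [ 1.79984634e+02 -9.40019870e-03  1.14476645e+02] [-37.74534802  21.9060893   29.82412751 108.81872004 -13.50299685
  52.71353866  23.01319635] [ 0.31594652  0.58125068 -2.59255135]
tx,ty -0.7960723912399046 -0.8750669287281324 yaw err -0.2766449806859015
4170 ((548.4067993164062, 100.24758911132812), 29.97281265258789)
2053 ((548.066162109375, 99.72050476074219), 35.86928176879883)
```

Call:
{"method": "jog_arm", "body": {"motion": [0,-0.0004,-0.0007,0.02,0.004,0,-0.0004,-0.0007,0.04,0.004,0,-0.0004,-0.0007,0.05,0.004,0,-0.0004,-0.0007,0.057,0.004,0,-0.0004,-0.0007,0.062,0.004]}}

```text
clock: 8.5
tcp_pos: [547.8, 101.1, 128.3]
tcp_rot: [180.0, 0.0, 114.1]
wrist_force: [1.0, 0.4, -2.4]
gripper_width: 11.3
gripper_force: 61.1
```

Call:
{"method": "jog_arm", "body": {"motion": [0,0,0,0.002,0,0,0,0,0.004,0]}}

```text
clock: 8.75
tcp_pos: [547.8, 101.2, 124.5]
tcp_rot: [180.0, 0.0, 114.1]
wrist_force: [0.4, 0.1, -2.8]
gripper_width: 11.4
gripper_force: 61.1
```

Call:
{"method": "jog_arm", "body": {"motion": [0,0,0,0.001,0,0,0,0,0.002,0,0,0,0,0.003,0]}}

```text
clock: 9.12
tcp_pos: [547.6, 101.1, 121.3]
tcp_rot: [180.0, 0.0, 114.1]
wrist_force: [0.1, -0.2, -2.4]
gripper_width: 11.1
gripper_force: 61.1
```

Call:
{"method": "jog_arm", "body": {"motion": [0,0,0,0.001,0,0,0,0,0.002,0,0,0,0,0.003,0]}}

```text
clock: 9.5
tcp_pos: [547.6, 101.1, 118.2]
tcp_rot: [180.0, 0.0, 114.1]
wrist_force: [-0.4, -0.5, -2.4]
gripper_width: 11.0
gripper_force: 61.1
```

Call:
{"method": "jog_arm", "body": {"motion": [0,0,0,0.0007,0,0,0,0,0.0014,0]}}

```text
clock: 9.75
tcp_pos: [547.6, 101.1, 116.9]
tcp_rot: [180.0, 0.0, 114.1]
wrist_force: [-0.3, -1.2, -2.1]
gripper_width: 11.4
gripper_force: 61.1
```

Call:
{"method": "jog_arm", "body": {"motion": [0,0,0,0.0005,0,0,0,0,0.001,0]}}

```text
clock: 10.0
tcp_pos: [547.6, 101.1, 116.7]
tcp_rot: [180.0, -0.0, 114.1]
wrist_force: [-3.3, -0.1, 10.4]
gripper_width: 11.1
gripper_force: 63.0
```

Call:
{"method": "jog_arm", "body": {"motion": [0,0,0,0.0005,0,0,0,0,0.0005,0]}}

```text
clock: 10.25
tcp_pos: [547.6, 101.2, 116.7]
tcp_rot: [180.0, -0.0, 114.1]
wrist_force: [-4.1, -0.3, 9.9]
gripper_width: 11.0
gripper_force: 63.1
```

Call:
{"method": "jog_arm", "body": {"motion": [0,0,0,-0.0004,0.1,0,0,0,-0.0004,0.22,0,0,0,-0.0004,0.34,0,0,0,-0.0004,0.46,0,0,0,-0.0004,0.58]}}

```text
clock: 10.88
tcp_pos: [547.4, 100.7, 116.7]
tcp_rot: [-180.0, 0.0, 80.7]
wrist_force: [-4.2, -1.2, 6.7]
gripper_width: 11.0
gripper_force: 62.8
```

Call:
{"method": "jog_arm", "body": {"motion": [0,0,0,0,0.12,0,0,0,0,0.24,0,0,0,0,0.36,0,0,0,0,0.48,0,0,0,0,0.6]}}

```text
clock: 11.5
tcp_pos: [547.3, 100.8, 116.7]
tcp_rot: [-179.9, 0.0, 46.3]
wrist_force: [-4.8, -2.1, 8.5]
gripper_width: 11.1
gripper_force: 62.9
```

Call:
{"method": "jog_arm", "body": {"motion": [0,0,0,0,0.1,0,0,0,0,0.2,0,0,0,0,0.3,0,0,0,0,0.3,0,0,0,0,0.3]}}

```text
clock: 12.12
tcp_pos: [547.2, 100.8, 116.7]
tcp_rot: [-179.9, 0.0, 29.3]
wrist_force: [-5.4, -1.0, 10.0]
gripper_width: 11.2
gripper_force: 63.0
```

```bash
python3 - <<'E'
from h import *
s=manip.sense(); print(s["tcp_pos"],s["tcp_rot"],s["wrist_force"],s["wrist_torque"],s["joint_positions"][6])
im=get("wrist"); P=cloud(im); Z=P[...,2]
save(im,"w3")
m=(Z>75)&(Z<80.5)&(np.hypot(P[...,0]-548,P[...,1]-100)<110); print(cv2.minAreaRect(P[m][:,:2].astype(np.float32)))
im=get("top"); 
P=cloud(im);m=(P[...,2]>73)&(P[...,2]<82)&(np.hypot(P[...,0]-548,P[...,1]-100)<110); print(cv2.minAreaRect(P[m][:,:2].astype(np.float32)))
E
```

```text
[547.23138641 100.84524022 116.72939161] [-1.79939001e+02  2.12171348e-02  2.93079035e+01] [-5.37058119 -0.99892131  9.96021417] [-0.18281035  1.06424102  0.02901628] -44.248515384490254
((555.8161010742188, 102.64485168457031), (126.56175231933594, 112.46127319335938), 21.33133316040039)
((536.212890625, 96.04263305664062), (129.6070556640625, 115.99307250976562), 22.23887825012207)
```

View pics/w3.png

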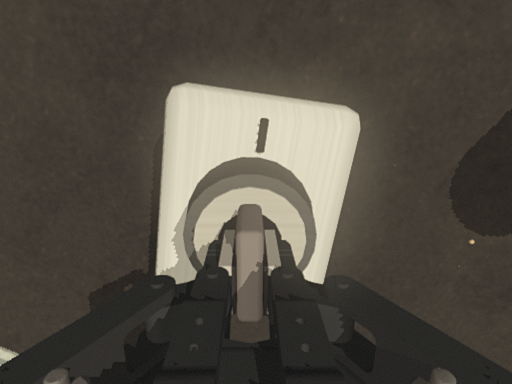

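Flange is flat on the rim and the mark at (262,135) is about 8° clockwise of the fin. Finishing the turn to 21.3°.

Call:
{"method": "jog_arm", "body": {"motion": [0,0,0,-0.0003,0.05,0,0,0,-0.0003,0.1,0,0,0,-0.0003,0.14,0,0,0,-0.0003,0.14,0,0,0,-0.0003,0.14]}}

```text
clock: 12.85
tcp_pos: [547.2, 100.9, 116.7]
tcp_rot: [-180.0, 0.0, 21.3]
wrist_force: [-4.5, -0.5, 6.0]
gripper_width: 11.0
gripper_force: 62.6
```

```bash
python3 - <<'E'
from h import *
s=manip.sense(); print(s["tcp_pos"],s["tcp_rot"],s["wrist_force"],s["wrist_torque"])
im=get("wrist"); P=cloud(im); X,Y,Z=P[...,0],P[...,1],P[...,2]
m=(Z>75)&(Z<80.5)&(np.hypot(X-548,Y-100)<110); print(cv2.minAreaRect(P[m][:,:2].astype(np.float32)))
g=im["color"].max(-1); v,u=np.nonzero((g<75)); k=(v>105)&(v<160)&(u>225)&(u<285); u,v=u[k],v[k]
w=np.array([px2w(im,a,b,79)[:2] for a,b in zip(u,v)]); print("mark",len(w),w.mean(0))
_,_,V=np.linalg.svd(w-w.mean(0)); print(np.degrees(np.arctan2(V[0,1],V[0,0]))%180, "dir from centre",np.degrees(np.arctan2(*(w.mean(0)-[547.6,100])[::-1]))%180)
f=(Z>138)&(Z<152)&(np.hypot(X-548,Y-100)<26); q=P[f]; print("fin",f.sum(),cv2.minAreaRect(q[:,:2].astype(np.float32)))
E
```

```text
[547.22518006 100.90067598 116.74490653] [-1.79957353e+02  3.19520599e-02  2.13169848e+01] [-4.51401884 -0.53821277  5.99672466] [-0.11005039  0.85397585  0.09649737]
((558.4330444335938, 103.5540771484375), (120.56781768798828, 112.41338348388672), 21.30865478515625)
mark 0 nan<stdin>:6: RuntimeWarning: Mean of empty slice.
  ret = ret.dtype.type(ret / rcount)
<stdin>:7: RuntimeWarning: Mean of empty slice.
Traceback (most recent call last):
numpy.linalg.LinAlgError: 1-dimensional array given. Array must be at least two-dimensional
```

Call:
{"method": "jog_arm", "body": {"motion": [0,0,0,-0.0003,0,0.3,0,0,-0.0003,0,1,0,0,-0.0003,0,1,0,0,-0.0003,0,1,0,0,-0.0003,0]}}

```text
clock: 13.52
tcp_pos: [547.6, 101.2, 116.4]
tcp_rot: [180.0, -0.0, 21.3]
wrist_force: [-0.9, -0.3, -0.6]
gripper_width: 78.5
gripper_force: 0.0
```

Call:
{"method": "jog_arm", "body": {"motion": [1,0,0,0,0,1,0,0,-0.02,0,1,0,0,-0.05,0,1,0,0,-0.09,0,1,0,0,-0.13,0]}}

```text
clock: 14.15
tcp_pos: [547.6, 100.8, 248.9]
tcp_rot: [180.0, -0.1, 21.3]
wrist_force: [0.8, 1.0, -0.3]
gripper_width: 85.7
gripper_force: 0.0
```

Call:
{"method": "jog_arm", "body": {"motion": [1,-0.02,0,0,0,1,-0.04,0,0,0,1,-0.04,0,0,0]}}

```text
clock: 14.52
tcp_pos: [509.7, 86.2, 247.5]
tcp_rot: [-179.9, -0.1, 21.2]
wrist_force: [-0.2, 0.6, 0.5]
gripper_width: 85.2
gripper_force: 0.0
```

```bash
python3 - <<'E'
from h import *
s=manip.sense(); print(s["tcp_pos"],s["tcp_rot"],s["wrist_force"])
im=get("wrist"); P=cloud(im); X,Y,Z=P[...,0],P[...,1],P[...,2]
r=np.hypot(X-548,Y-100)
f=(Z>135)&(Z<155)&(r<28); q=P[f]; print("fin",f.sum(),np.median(q[:,2]),cv2.minAreaRect(q[:,:2].astype(np.float32)))
f=(r<29)&(r>15)&(Z>105)&(Z<120); print("flange z",np.median(Z[f]))
m=(Z>75)&(Z<80.5)&(r<110); print(cv2.minAreaRect(P[m][:,:2].astype(np.float32)))
save(im,"w4")
E
```

```text
[509.72374089  86.19934005 247.50970257] [-1.79887284e+02 -7.70692004e-02  2.12395699e+01] [-0.15538009  0.59821713  0.49690733]
fin 851 146.37916706996302 ((547.7630004882812, 99.73693084716797), (43.416664123535156, 12.199134826660156), 21.65850257873535)
flange z 110.85071674792806
((547.8214721679688, 99.22825622558594), (142.4606475830078, 112.50186157226562), 21.225757598876953)
```

View pics/w4.png

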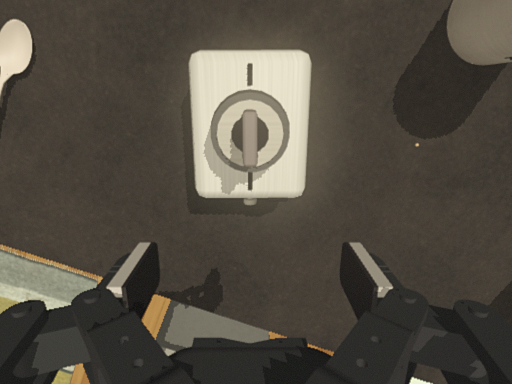

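The fin at (250,138) is in line with both marks, (250,74) and (250,181). The flange top is at 111 mm, so the burr is home, and the fin is within about 0.4° of the marks.

```bash
python3 -c "
from bench import manip
print(manip.finish_job())"
```

```text
the job is handed in; nothing more can be done
None
```

The burr insert is home with its flange flat on the rim and its fin in line with the marks to within about 0.4°; the gripper is clear and the job was handed in at about 15 s, though I pre-aligned the slot to the key by camera, so it dropped straight in without the search turn.

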